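# Mesh-check a change gear on the gear tester

## Task

The 18-tooth change gear of the load frame is to be checked against the master: pick it out from the three on the rubber mat (it is the middle-sized one) and set it hub up on the post of the gear tester's carriage, turned so that its drilled reference hole faces the dark master gear. Then slide the carriage in until the teeth are fully in mesh, and let go. Leave the other two gears and everything else on the bench where they are.

Things in the scene. Friction and masses are not known exactly. Their poses are not given: they have to be found in the camera images.
- gear_18: WANTED: steel spur gear, 18 teeth, module 4 mm, 79 mm over the tips, toothed rim 14 mm thick; through bore 16 mm. A round hub, 30 mm in diameter, stands 22 mm above the rim (36 mm overall): grip it there. 0.42 kg. Lies flat on the 3 mm mat, hub up. Origin: on the axis, at the underside; z up; x from the axis through the dark 8 mm reference hole in the rim's face, 23 mm out, to the marked tooth.
- gear_18_mark (a point): Tip of the 18-tooth gear's marked tooth, 39.6 mm from its axis in line with the reference hole, at the rim's upper face. Axes as the gear's.
- gear_15: Not wanted: like gear_18 but with 15 teeth, 67 mm over the tips; same hub, bore, heights and axes; reference hole 7 mm, 19.5 mm out. On the mat.
- gear_21: Not wanted: like gear_18 but with 21 teeth, 91 mm over the tips; same hub, bore, heights and axes; reference hole 8 mm, 27 mm out. On the mat.
- mat: Black rubber mat 270 x 270 x 3 mm, fixed, on which the three gears lie. Origin: centre of its underside.
- tester: Gear rolling tester: grey cast bed 130 x 380 x 35 mm fixed to the bench, with a sliding carriage and the master gear. Origin: centre of its underside; y along the slide, from the carriage towards the master; z up. A dial gauge (55 mm across, 70 mm high) stands at its side, centred at x 78 mm, y 112 mm.
- master_axis (a point): On the master gear's axis, at its upper tooth face, 71 mm above the bench; axes as the tester's. Master: dark steel, 20 teeth, module 4 mm, 87 mm over the tips, teeth 55 to 71 mm above the bench, nut and spindle end up to 84 mm. In full mesh the axis of an 18-tooth gear stands 75 to 76 mm from it (15 teeth: 70, 21 teeth: 82).
- master (a joint): Angle of the master gear, rad, counter-clockwise from above; at 0 the middle of a tooth points along the tester's x. It turns freely, at a touch, on its vertical spindle.
- carriage (a joint): How far the carriage is pushed in along the tester's y, m: at 0 the post is 120 mm from the master's axis, 0.06 is the end stop. Starts drawn back (0 to 0.016). 3 N of friction; stays where it is left. With an 18-tooth gear on the post full mesh comes at 0.044 to 0.047 (its bore has 1.25 mm of play all round); teeth that stop it near 0.037 stand tip on tip.
- seat (a point): On the post's axis, at the top of the carriage's round seat (33 mm in diameter) on which the gear's underside rests, 56 mm above the bench. Moves with the carriage; axes as the tester's, y pointing to the master's axis. The post is 13.5 mm in diameter and rises 30 mm above the seat, its top 10 mm tapering to 6 mm.
- post_top (a point): Tip of the post, 30 mm above the seat; axes as the tester's.
- handle (a point): Middle of the carriage's upright black handle, at the height to grip it (84 mm above the bench): round, 25 mm in diameter from 16 mm below to 12 mm above this point; its top is 20 mm above, the carriage plate 34 mm below. On the carriage's centre line, 80 mm behind the post. Moves with the carriage; axes as the tester's.
- earth_cube: Bystander: 100 mm brown earth test cube. Origin: centre of its underside.
- caliper: Bystander: digital caliper lying flat, 235 mm long. Origin: middle of its beam, underside.
- oiler: Bystander: small aluminium oil can, 60 mm in diameter, 140 mm high with its spout. Origin: centre of its underside.
- brush: Bystander: bench brush lying flat. Origin: near its middle, underside.

How it is judged:
By the outcome, as a careful person would: the job done as asked, in the order asked, and still so for the second after the job is handed in, with the robot touching nothing.
It also fails if it takes over 45 s, if anything falls off the work surface, if the arm or the gripper's body presses on something with over 40 N, if the wrist force passes 120 N, or if a joint passes its speed limit or range.

## Robot

A 6-joint arm with a two-finger parallel gripper is mounted at the origin on the work surface. World frame = base frame: x ahead of the robot, y to its left, z up, the work surface at z = 0. Lengths are in m, angles in rad, forces in N, time in s.
With the tool pointing down it reaches from about 0.275 to 0.75 m from the base axis. Payload 10.2 kg.
Tool frame: the origin (TCP) lies between the finger pads; the fingertips stand 14 mm ahead of it and the grasp point (between the pads) lies 5 mm behind it; z points along the fingers, y is the line along which they close (so a half turn about z gives the same grasp; the last joint's range is limited). The gripper opens to 85 mm and grips with 20 to 120 N. Pads are 22 mm wide; open, the fingers measure 114 mm over their backs; the gripper's body (76 mm by 85 mm) begins 54 mm behind the grasp point. The pads swing forward as they close: fully open they stand 13 mm farther back than shut.
Start: joints at [-1.521, 0.313, 1.498, -0, 1.331, -0.223], TCP at [0.141, -0.506, 0.245] pointing down, gripper open.
Joint ranges: [-2.94, 2.94], [-0.97, 2.17], [0.19, 2.56], [-1.23, 4.37], [0.02, 3.11], [-2.88, 2.88]. Speed limits (rad/s): [2.39, 2.39, 3.01, 3.14, 3.14, 3.14].

## Interface

Orientations are given as a unit quaternion [x, y, z, w].
In Python, from plant import get_obs, grab_frame, get_calibration, close_job gives the robot as it stands.
- The arm moves only by the shell command python3 -m inch 'ROWS' [OPENING] [FORCE]. ROWS is JSON, one flat list of numbers, 6 for each row, row after row: the shift along the world's x, y, z in cm, then the turn, a rotation vector about the world's x, y, z in degrees. In form: [tx, ty, tz, ax, ay, az, tx, ty, tz, ax, ay, az, ...]. A call has 1 to 12 rows; each row is the pose to reach, as a shift and turn from the pose commanded when the call began; what a row does not reach only later rows make up. A row lasts 1/10 s, in which the tool goes at most 50 mm and 8.59 degrees, less where a joint would pass 70% of its speed; a pose out of reach is approached as far as the arm can. A call with a gripper value outside its range is refused whole. OPENING is the gripper command: -1 is fully open, 1 is shut, values between are in proportion, set as the call begins (- or left out, the last holds). The fingers move at their own pace and stop on an object; FORCE is the grip in N (left out, the last holds). Time passes only in rows, so rows that repeat a pose let the fingers close. It gives the time, the measured TCP pose, the force, the opening and the grip force at its end, in the units of the state.
- get_obs(): the state, without advancing time (a new reading comes with each control period).
- grab_frame(name): name is "side" or "top" or "wrist"; returns the picture (400x640x3 uint8, red, green, blue); there is no depth.
- get_calibration(name): a dict with "camera_matrix" (3x3 intrinsics, pixels), "cam_to_world" (4x4, takes a point from camera to world coordinates). Camera axes: x right, y up, looking along -z (the intrinsics and any distortion apply to the point x, -y, -z); pixel columns grow to the right and rows downward; lengths in m; the calibration is good to about 2 mm. A picture is of the moment at which its call begins: read the wrist's pose just before it. get_calibration takes no time and is no camera call; for the wrist camera it gives the pose at the moment of the call.
- close_job(): hands the job in; it is judged then, once.
The state is a dict: "time_s": time; "joints": joint angles; "dq": joint speeds; "tau": joint torques, N m; "tcp_pos": TCP position; "orientation": TCP orientation; "ft_force": force on the tool from outside, world axes, zero at the start; "wrist_torque": the same for the moment, N m; "finger_gap": opening from 0.0 (shut) to 1.0 (fully open); "finger_force": force on a finger pad.
Only numpy, scipy, OpenCV 4.12 (cv2) and the standard library are available. Lean on these libraries where they do the work, as an engineer would, in place of code of your own. Each camera call takes 0.05 s, during which the arm holds its last target. There are 200 camera calls.

## Working session

There is one attempt and no reset: what is moved stays moved. The work goes in short steps, Python scripts to look and compute and a shell command to move; the robot and the scene stay as the last step left them, time stands still between calls to the robot, and variables do not carry over. Pictures are saved under pics/ and viewed, at most 10 in all, crops included, and the job is handed in when it is done.

```bash
mkdir -p pics; ls; python3 - <<'E'
from plant import *
import cv2,json
o=get_obs();print({k:o[k] for k in('time_s','tcp_pos','orientation','ft_force','finger_gap')})
for n in('top','side'):
    f=grab_frame(n);cv2.imwrite(f'pics/{n}0.png',f[:,:,::-1]);c=get_calibration(n);print(n,c)
E
```

```text
pics
{'time_s': 0.0, 'tcp_pos': array([ 0.14145199, -0.50534128,  0.24473541]), 'orientation': array([ 9.90710659e-01,  1.35985187e-01,  7.93154128e-05, -6.42555154e-04]), 'ft_force': array([-0.79996129, -0.0831232 , -0.23209195]), 'finger_gap': 1.000058566805253}
top {'camera_matrix': array([[385.40522691,   0.        , 318.19546394],
       [  0.        , 385.40522691, 197.04191828],
       [  0.        ,   0.        ,   1.        ]]), 'cam_to_world': array([[ 0.00222647,  0.99220536, -0.12459357,  0.45431184],
       [-0.99962653,  0.00560184,  0.02674725,  0.06364499],
       [ 0.02723672,  0.12448749,  0.99184728,  1.21074954],
       [ 0.        ,  0.        ,  0.        ,  1.        ]])}
side {'camera_matrix': array([[477.42102234,   0.        , 315.19832889],
       [  0.        , 477.42102234, 200.82427497],
       [  0.        ,   0.        ,   1.        ]]), 'cam_to_world': array([[ 0.99808834,  0.05200464, -0.03339421,  0.53590008],
       [-0.06073633,  0.72537344, -0.68567081, -0.87310793],
       [-0.0114348 ,  0.68638829,  0.72714535,  1.02485786],
       [ 0.        ,  0.        ,  0.        ,  1.        ]])}
```

View pics/top0.png

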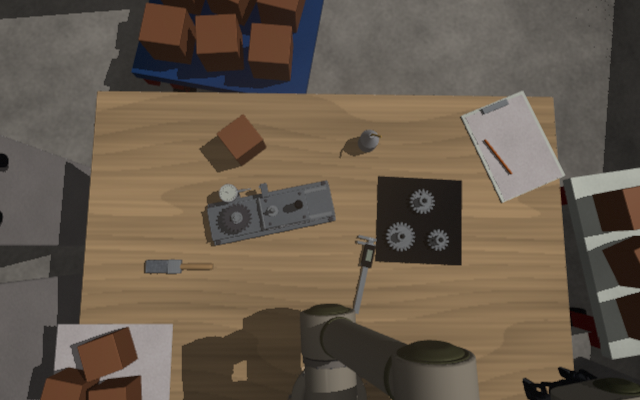

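View pics/side0.png

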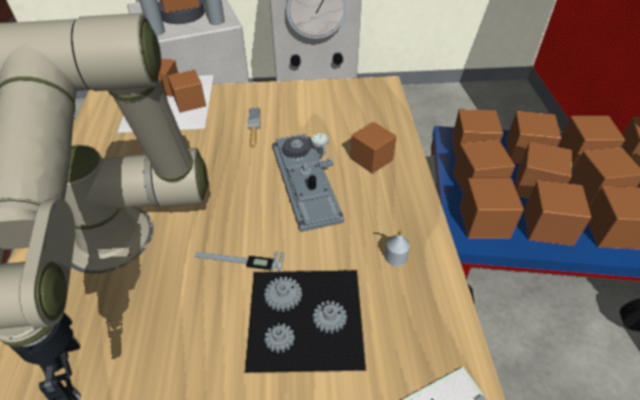

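Top view: mat around (420,220), gear_18 (middle size) at about (422,202), gear_21 (401,236), gear_15 (438,240). The tester has its master at (235,218), post near (271,211), handle near (298,205). The side view agrees.

```bash
cat > h.py <<'E'
from plant import *
import cv2,numpy as np
def ray(px,c,z):
    K=c['camera_matrix'];T=c['cam_to_world']
    px=np.atleast_2d(px).astype(float)
    d=np.c_[(px[:,0]-K[0,2])/K[0,0],-(px[:,1]-K[1,2])/K[1,1],-np.ones(len(px))]@T[:3,:3].T
    return T[:3,3]+d*((z-T[2,3])/d[:,2])[:,None]
def proj(P,c):
    K=c['camera_matrix'];T=c['cam_to_world'];q=(np.atleast_2d(P)-T[:3,3])@T[:3,:3]
    return np.c_[K[0,0]*q[:,0]/-q[:,2]+K[0,2],K[1,1]*-q[:,1]/-q[:,2]+K[1,2]]
E
python3 - <<'E'
from h import *
c=get_calibration('top');g=cv2.imread('pics/top0.png',0)
m=np.zeros_like(g);m[180:262,380:459]=(g[180:262,380:459]>70)*255
for k in cv2.findContours(m,cv2.RETR_EXTERNAL,2)[0]:
    if cv2.contourArea(k)>80:
        (x,y),r=cv2.minEnclosingCircle(k);print((x,y),r,ray((x,y),c,.017),r*2*1.19/385)
for n,p,z in(('master',(235,218),.084),('post',(271,211),.086),('handle',(298,205),.104)):print(n,ray(p,c,z))
print(get_calibration('wrist'), ray((320,200),get_calibration('wrist'),0))
E
```

```text
(438.0, 239.57142639160156) 10.618718147277832 [[ 0.47322246 -0.34113163  0.017     ]] 0.06564298491044478
(400.43218994140625, 236.36441040039062) 14.449816703796387 [[ 0.48280081 -0.223954    0.017     ]] 0.08932613962346858
(422.29998779296875, 200.89999389648438) 12.39769458770752 [[ 0.59389747 -0.29581029  0.017     ]] 0.07664029381491921
master [[0.53300791 0.27534728 0.084     ]]
post [[0.55375532 0.17104773 0.086     ]]
handle [[0.56988208 0.09200498 0.104     ]]
{'camera_matrix': array([[293.55255031,   0.        , 317.86114337],
       [  0.        , 293.55255031, 194.58562641],
       [  0.        ,   0.        ,   1.        ]]), 'cam_to_world': array([[ 0.26889733,  0.92019233,  0.28450009,  0.21362869],
       [-0.9631673 ,  0.25742859,  0.07771281, -0.48527062],
       [-0.00172773, -0.29491795,  0.95552102,  0.37331955],
       [ 0.        ,  0.        ,  0.        ,  1.        ]])} [[ 0.09594126 -0.52042938  0.        ]]
```

```bash
python3 -m inch '[4.4,2.1,0,0,0,0, 8.8,4.2,0,0,0,0, 13.2,6.3,0,0,0,0, 17.6,8.4,0,0,0,0, 22,10.5,0,0,0,0, 26.4,12.6,0,0,0,0, 30.8,14.7,0,0,0,0, 35.2,16.8,0,0,0,0, 39.6,18.9,0,0,0,0, 43,20.5,0,0,0,0, 43,20.5,0,0,0,0, 43,20.5,0,0,0,0]' -1 && python3 - <<'E'
from h import *
c=get_calibration('wrist');np.save('w1.npy',c);f=grab_frame('wrist');cv2.imwrite('pics/w1.png',f[:,:,::-1]);print(get_obs()['joints'],proj((.594,-.296,.017),c))
E
```

```text
time_s: 1.3
tcp_pos: [0.5715, -0.3002, 0.2445]
orientation: [0.991, 0.137, -0.001, -0.0]
ft_force: [-0.1, -0.3, 0.4]
finger_gap: 1.003
finger_force: 0.0
[-6.66077354e-01  5.88756022e-01  1.08628887e+00 -3.33042149e-04
  1.46751660e+00  6.32130704e-01] [[319.96489866 148.82317768]]
```

View pics/w1.png

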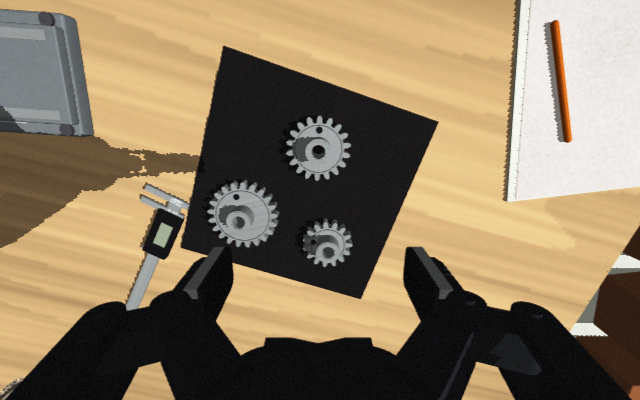

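Wrist view: gear_18 is at about (318,148) with its bore at (318,151) and its reference hole at (319,130). The other two gears are at (242,213) and (327,243).

```bash
cat >> h.py <<'E'
def blobs(g,c,box,z,thr,amin=15,amax=400):
    x0,y0,x1,y1=box;m=np.zeros_like(g);m[y0:y1,x0:x1]=(g[y0:y1,x0:x1]<thr)*255
    for k in cv2.findContours(m,cv2.RETR_LIST,2)[0]:
        a=cv2.contourArea(k)
        if amin<a<amax:
            (x,y),r=cv2.minEnclosingCircle(k);M=cv2.moments(k);q=(M['m10']/a,M['m01']/a);print('blob',np.round(q,1),a,round(r,1),ray(q,c,z)[0].round(4))
E
python3 - <<'E'
from h import *
c=np.load('w1.npy',allow_pickle=True).item();g=cv2.imread('pics/w1.png',0)
m=np.zeros_like(g);m[105:190,275:365]=(g[105:190,275:365]>75)*255
k=max(cv2.findContours(m,cv2.RETR_EXTERNAL,2)[0],key=cv2.contourArea)
W=ray(k[:,0],c,.017)[:,:2]*1000
(x,y),r=cv2.minEnclosingCircle(W.astype(np.float32));print('tips',x,y,r)
blobs(g,c,(300,120,340,165),.017,75,8)
print('bore at .039',ray((318,151),c,.039))
E
```

```text
tips 593.1022338867188 -293.68505859375 39.55120086669922
blob [318.3 151.4] 112.5 6.7 [ 0.5904 -0.2949  0.017 ]
blob [303.7 147.4] 125.5 15.2 [ 0.5903 -0.2766  0.017 ]
blob [318.8 129.5] 20.0 2.9 [ 0.6157 -0.2884  0.017 ]
blob [335.2 122.7] 30.0 4.6 [ 0.6285 -0.305   0.017 ]
blob [303.6 121.9] 20.0 3.9 [ 0.6193 -0.2688  0.017 ]
bore at .039 [[ 0.59409583 -0.29352718  0.039     ]]
```

```bash
python3 -m inch '[1.1,0.3,-5,0,0,0, 2.2,0.65,-10,0,0,0, 2.2,0.65,-14.5,0,0,0, 2.2,0.65,-18,0,0,0, 2.2,0.65,-20,0,0,0, 2.2,0.65,-21.2,0,0,0, 2.2,0.65,-21.2,0,0,0, 2.2,0.65,-21.2,0,0,0]' -1 && python3 -m inch '[0,0,0,0,0,0,0,0,0,0,0,0,0,0,0,0,0,0,0,0,0,0,0,0,0,0,0,0,0,0,0,0,0,0,0,0,0,0,0,0,0,0]' 1 60
```

```text
time_s: 2.15
tcp_pos: [0.5936, -0.2949, 0.0347]
orientation: [0.991, 0.136, 0.001, 0.001]
ft_force: [-0.1, 0.1, -0.1]
finger_gap: 0.999
finger_force: 0.0
time_s: 2.85
tcp_pos: [0.5937, -0.2942, 0.0339]
orientation: [0.991, 0.136, 0.0, 0.0]
ft_force: [-2.3, 0.6, 4.9]
finger_gap: 0.33
finger_force: 59.2
```

```bash
python3 -m inch '[0,0,2,0,0,0, 0,0,6,0,0,0, 0,0,11,0,0,0, 0,0,16,0,0,0, 0,0,21,0,0,0,0,0,21,0,0,0]' && python3 -m inch '[-0.2,3.5,0,0,0,8, -0.4,7,0,0,0,16, -0.6,10.5,0,0,0,24, -0.8,14,0,0,0,32, -1,17.5,0,0,0,40, -1.2,21,0,0,0,48, -1.4,24.5,0,0,0,56, -1.6,28,0,0,0,64, -1.8,31.5,0,0,0,72, -2,35,0,0,0,80, -2.2,38.5,0,0,0,88, -2.4,38.5,0,0,0,88]' && python3 -m inch '[0,0,0,0,0,0,0,0,0,0,0,0]' &&  python3 - <<'E'
from h import *
c=get_calibration('wrist');np.save('w2.npy',c);f=grab_frame('wrist');cv2.imwrite('pics/w2.png',f[:,:,::-1]);print(get_obs()['joints'],proj([(.554,.171,.086),(.533,.275,.084)],c))
E
```

```text
time_s: 3.45
tcp_pos: [0.5949, -0.2951, 0.2505]
orientation: [0.991, 0.136, 0.004, 0.004]
ft_force: [0.5, -0.2, -3.3]
finger_gap: 0.329
finger_force: 60.3
time_s: 4.65
tcp_pos: [0.5683, 0.0947, 0.2413]
orientation: [0.615, 0.788, -0.0, -0.002]
ft_force: [-0.8, -0.3, -4.4]
finger_gap: 0.328
finger_force: 60.5
time_s: 4.85
tcp_pos: [0.5693, 0.0902, 0.2422]
orientation: [0.619, 0.786, -0.001, -0.001]
ft_force: [-0.2, -0.7, -4.6]
finger_gap: 0.329
finger_force: 60.5
[-4.63562032e-02  4.29809068e-01  1.33912718e+00 -2.44261480e-04
  1.37391232e+00 -2.82257208e-01] [[322.99298044  96.400233  ]
 [328.33640494 -39.82341986]]
```

View pics/w2.png

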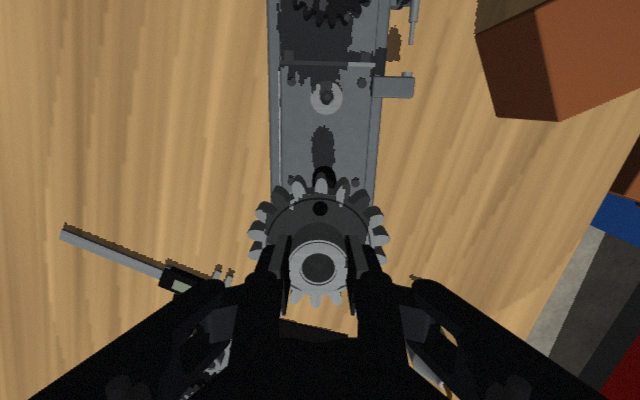

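Wrist view: gear_18 is held hub up, with its bore at about (319,267) and its hole at (320,208) facing the master. The post is at (326,97), the handle at about (324,176), and the master is at the top edge.

```bash
python3 -m inch '[-0.5,3,0,0,0,0,-1,5.5,0,0,0,0,-1,5.5,0,0,0,0,-1,5.5,0,0,0,0,-1,5.5,0,0,0,0]' && python3 - <<'E'
from h import *
c=get_calibration('wrist');np.save('w3.npy',c);f=grab_frame('wrist');cv2.imwrite('pics/w3.png',f[:,:,::-1])
a=cv2.resize(cv2.imread('pics/w3.png')[20:300,190:460],None,fx=2.1,fy=2.1,interpolation=2);cv2.imwrite('pics/c3.png',a)
o=get_obs();print(o['tcp_pos'],o['orientation'],proj([(.554,.171,.086),(.533,.275,.084)],c))
E
```

```text
time_s: 5.4
tcp_pos: [0.5597, 0.1448, 0.2431]
orientation: [0.619, 0.786, -0.0, 0.0]
ft_force: [-1.0, 1.2, -5.2]
finger_gap: 0.326
finger_force: 60.5
[0.559698   0.14479092 0.24316466] [ 6.18829934e-01  7.85524979e-01 -1.42694979e-04  9.98011368e-06] [[318.90787864 155.94792778]
 [323.43995092  35.53403398]]
```

View pics/c3.png

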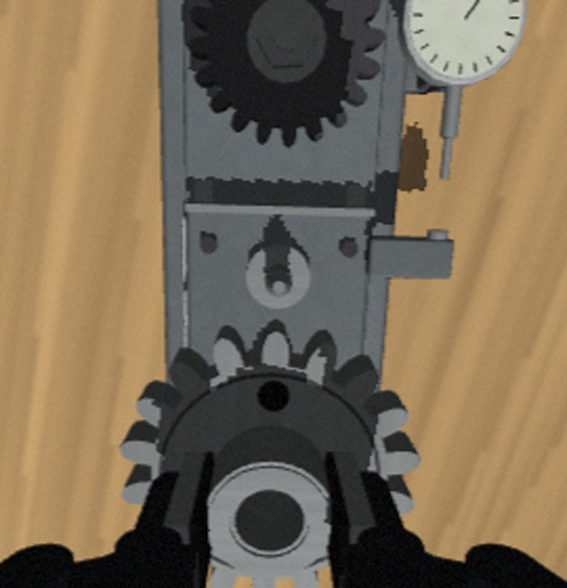

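Crop (scale 2.1, offset 190,20): post tip at (279,289), seat disc at (278,274), master nut at (286,40), gear bore at (269,519) and hole at (273,396). A master tooth tip at (289,138) points roughly at the post.

```bash
python3 - <<'E'
from h import *
c=np.load('w3.npy',allow_pickle=True).item()
P=lambda u,v,z:ray((190+u/2.1,20+v/2.1),c,z)[0]
tcp=np.array([.5597,.1448,.2431]);d=lambda a:np.degrees(np.arctan2(a[1],a[0]))
post=P(279,289,.086);seat=P(278,274,.056);mas=P(286,40,.084)
bore=P(269,519,tcp[2]+.005);hole=P(273,396,tcp[2]-.017)
print('post',post,'seat',seat,'master',mas,'dir',d(mas-post),d(mas-seat),np.hypot(*(mas-post)[:2]))
print('bore-tcp',bore-tcp,'hole dir',d(hole-bore),np.hypot(*(hole-bore)[:2]))
for t in((236,127),(263,135),(289,138),(314,133),(337,122)):
    a=P(*t,.071);print('tooth',d(a-mas)-d(post-mas),np.hypot(*(a-mas)[:2]))
g=cv2.imread('pics/w3.png',0)
E0=[P(160,60,.035),P(169,360,.035)];print('left edge',d(E0[0]-E0[1]),'right',d(P(405,120,.035)-P(381,385,.035)))
print('plate end',d(P(374,214,.05)-P(190,207,.05)))
b=bore-tcp;print(b)
E
```

```text
post [0.55815028 0.17030267 0.086     ] seat [0.55755159 0.17267507 0.056     ] master [0.53601989 0.27287128 0.084     ] dir 102.17559297649186 102.1281499485727 0.10492889775466566
bore-tcp [-0.00063873  0.00102711  0.005     ] hole dir 100.8156509223506 0.02172016690224104
tooth -32.3831064808993 0.03989626256295349
tooth -13.733320701890804 0.03790621816042954
tooth 4.426795840119013 0.03794623991352138
tooth 21.950247986959532 0.038191636590003325
tooth 38.79692677378712 0.039131378913469274
left edge 102.42543766339398 right 101.68658057462375
plate end 11.394310806071994
[-0.00063873  0.00102711  0.005     ]
```

```bash
python3 -m inch '[-0.1,1.5,0,0,0,2.5, -0.15,2.55,-3,0,0,2.5, -0.15,2.55,-7,0,0,2.5, -0.15,2.55,-10,0,0,2.5, -0.15,2.55,-11.8,0,0,2.5, -0.15,2.55,-11.8,0,0,2.5, -0.15,2.55,-11.8,0,0,2.5,-0.15,2.55,-11.8,0,0,2.5]' && python3 - <<'E'
from h import *
c=get_calibration('side');f=grab_frame('side')
p=proj((.558,.17,.1),c)[0];x,y=p.astype(int)
a=cv2.resize(f[y-60:y+60,x-80:x+80,::-1],None,fx=4,fy=4,interpolation=2);cv2.imwrite('pics/s4.png',a);print(x-80,y-60)
E
```

```text
time_s: 6.25
tcp_pos: [0.5588, 0.1715, 0.1269]
orientation: [0.601, 0.799, 0.001, 0.001]
ft_force: [1.2, -0.5, -4.5]
finger_gap: 0.328
finger_force: 60.5
224 98
```

View pics/s4.png

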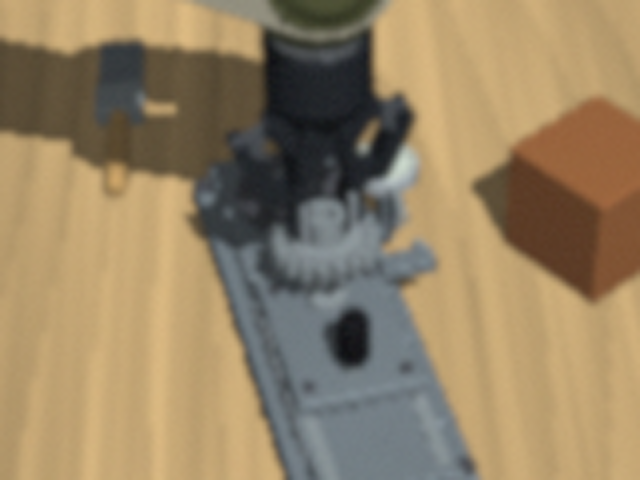

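The side view shows the gear held above the post and centred over the seat (seat edge at crop (330,297)). I'm lowering it in steps.

```bash
python3 -m inch '[0,0,-0.5,0,0,0,0,0,-1,0,0,0,0,0,-1.4,0,0,0,0,0,-1.6,0,0,0,0,0,-1.6,0,0,0]'; python3 -m inch '[0,0,-0.5,0,0,0,0,0,-0.9,0,0,0,0,0,-0.9,0,0,0]'
```

```text
time_s: 6.8
tcp_pos: [0.5578, 0.1714, 0.1089]
orientation: [0.601, 0.799, -0.0, -0.0]
ft_force: [0.0, -0.4, -4.4]
finger_gap: 0.329
finger_force: 60.6
time_s: 7.1
tcp_pos: [0.5576, 0.1714, 0.0995]
orientation: [0.601, 0.799, -0.0, -0.0]
ft_force: [-1.1, 0.3, -4.7]
finger_gap: 0.329
finger_force: 60.6
```

```bash
python3 -m inch '[0,0,-0.5,0,0,0,0,0,-1,0,0,0,0,0,-1.2,0,0,0,0,0,-1.2,0,0,0,0,0,-1.2,0,0,0]'
```

```text
time_s: 7.6
tcp_pos: [0.558, 0.1714, 0.0884]
orientation: [0.601, 0.799, 0.0, 0.0]
ft_force: [0.2, 0.2, -5.3]
finger_gap: 0.329
finger_force: 60.6
```

```bash
python3 -m inch '[0,0,-0.1,0,0,0,0,0,-0.2,0,0,0,0,0,-0.2,0,0,0]'
```

```text
time_s: 7.9
tcp_pos: [0.5582, 0.1714, 0.0869]
orientation: [0.601, 0.799, 0.0, 0.0]
ft_force: [-0.8, -0.6, 1.9]
finger_gap: 0.327
finger_force: 61.2
```

```bash
python3 -m inch '[0,0,0,0,0,0,0,0,0,0,0,0,0,0,0,0,0,0,0,0,0,0,0,0,0,0,0,0,0,0]' -1 && python3 -m inch '[0,0,2,0,0,0,0,0,5,0,0,0,0.4,-2,10,0,0,0,1,-4.5,14,0,0,0,1,-4.5,15,0,0,0,1,-4.5,15,0,0,0,1,-4.5,15,0,0,0]' && python3 - <<'E'
from h import *
c=get_calibration('wrist');np.save('w5.npy',c);f=grab_frame('wrist');cv2.imwrite('pics/w5.png',f[:,:,::-1])
a=cv2.resize(cv2.imread('pics/w5.png')[0:285,180:460],None,fx=2.1,fy=2.1,interpolation=2);cv2.imwrite('pics/c5.png',a)
E
```

```text
time_s: 8.4
tcp_pos: [0.558, 0.1714, 0.0863]
orientation: [0.601, 0.799, 0.0, 0.0]
ft_force: [0.6, -0.6, -0.1]
finger_gap: 0.999
finger_force: 0.0
time_s: 9.1
tcp_pos: [0.5673, 0.1268, 0.2348]
orientation: [0.601, 0.799, -0.001, -0.001]
ft_force: [0.2, -0.0, 0.5]
finger_gap: 0.997
finger_force: 0.0
```

View pics/c5.png

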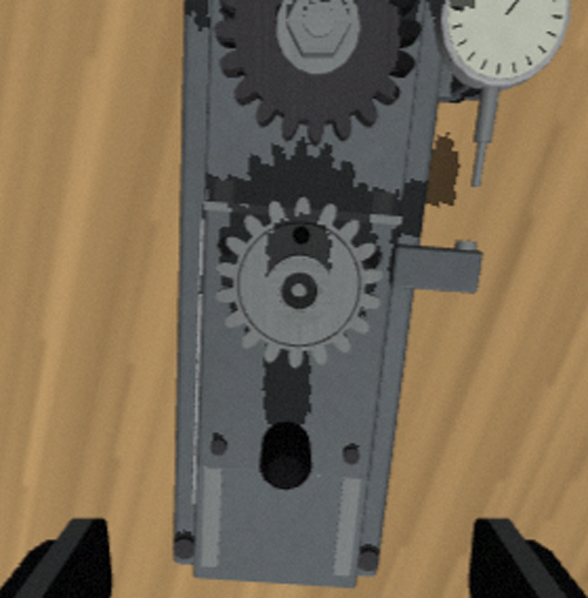

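The gear is seated hub up on the post: crop (scale 2.1, offset 180,0) has the post at (299,290) and the hole at (301,235) towards the master. Master nut is at (319,27) and the handle top at (286,465).

```bash
python3 - <<'E'
from h import *
c=np.load('w5.npy',allow_pickle=True).item()
P=lambda u,v,z:ray((180+u/2.1,v/2.1),c,z)[0]
d=lambda a:np.degrees(np.arctan2(a[1],a[0]))
post=P(299,290,.086);mas=P(319,27,.084);gc=P(299,287,.092)
hole=P(301,235,.070);h=P(286,464,.104)
print(post,gc,mas,h,'dirs',d(mas-post),d(post-h),np.hypot(*(mas-post)[:2]),np.hypot(*(post-h)[:2]),'hole',d(hole-post),np.hypot(*(hole-post)[:2]))
for t in((264,125),(290,136),(316,139),(343,132),(368,119)):
    a=P(*t,.071);print('tooth',d(a-mas)-d(post-mas),np.hypot(*(a-mas)[:2]))
for t in((275,211),(303,204),(331,210)):
    a=P(*t,.070);print('gtooth',d(a-post)-d(mas-post),np.hypot(*(a-post)[:2]))
E
```

```text
[0.55814506 0.17121636 0.086     ] [0.55752215 0.17305736 0.092     ] [0.53671717 0.27247183 0.084     ] [0.57364964 0.09674451 0.104     ] dirs 101.9487619055307 101.76062777745241 0.1034979471868108 0.07606870723434361 hole 103.5904490728808 0.023166215228808493
tooth -29.716523920584095 0.040985773499936144
tooth -12.558903560028682 0.040127790112513974
tooth 3.9072180557949423 0.03964057031113365
tooth 21.5828583461972 0.038598124272373274
tooth 39.27702761079008 0.038691476886364325
gtooth 22.007345215428444 0.0353128023532255
gtooth 1.2754302691603385 0.036672384091499845
gtooth -18.9690889059095 0.03702341852453458
```

```bash
python3 -m inch '[0.4,-2,-1,0,0,-2, 0.67,-3.3,-4,0,0,-4, 0.67,-3.3,-8,0,0,-4,0.67,-3.3,-12,0,0,-4,0.67,-3.3,-14.5,0,0,-4,0.67,-3.3,-15.4,0,0,-4,0.67,-3.3,-15.4,0,0,-4,0.67,-3.3,-15.4,0,0,-4]' -1 && python3 -m inch '[0,0,0,0,0,0,0,0,0,0,0,0,0,0,0,0,0,0,0,0,0,0,0,0,0,0,0,0,0,0,0,0,0,0,0,0,0,0,0,0,0,0]' 1 40
```

```text
time_s: 9.95
tcp_pos: [0.5751, 0.0937, 0.0832]
orientation: [0.628, 0.778, 0.0, 0.001]
ft_force: [-0.8, 0.2, 0.9]
finger_gap: 1.001
finger_force: 0.0
time_s: 10.65
tcp_pos: [0.5744, 0.0933, 0.0828]
orientation: [0.628, 0.778, -0.0, -0.0]
ft_force: [-3.4, -0.6, 5.9]
finger_gap: 0.278
finger_force: 39.5
```

```bash
python3 -m inch '[-0.08,0.4,0,0,0,0,-0.16,0.8,0,0,0,0,-0.25,1.2,0,0,0,0,-0.33,1.6,0,0,0,0,-0.39,1.9,0,0,0,0,-0.39,1.9,0,0,0,0]' && python3 -m inch '[-0.02,0.1,0,0,0,0,-0.04,0.2,0,0,0,0,-0.06,0.3,0,0,0,0,-0.08,0.4,0,0,0,0,-0.08,0.4,0,0,0,0]'
```

```text
time_s: 11.25
tcp_pos: [0.5704, 0.1124, 0.0828]
orientation: [0.628, 0.778, -0.0, -0.0]
ft_force: [-4.6, -2.0, 5.9]
finger_gap: 0.276
finger_force: 39.6
time_s: 11.75
tcp_pos: [0.5696, 0.116, 0.0828]
orientation: [0.628, 0.778, -0.001, -0.0]
ft_force: [-4.6, -3.3, 6.0]
finger_gap: 0.276
finger_force: 39.6
```

```bash
python3 -m inch '[-0.02,0.1,0,0,0,0,-0.04,0.2,0,0,0,0,-0.06,0.3,0,0,0,0,-0.06,0.3,0,0,0,0]' && python3 -m inch '[-0.02,0.1,0,0,0,0,-0.04,0.2,0,0,0,0,-0.04,0.2,0,0,0,0]'
```

```text
time_s: 12.15
tcp_pos: [0.569, 0.1189, 0.0828]
orientation: [0.628, 0.778, -0.001, -0.0]
ft_force: [-4.2, -3.9, 6.5]
finger_gap: 0.274
finger_force: 39.6
time_s: 12.45
tcp_pos: [0.5686, 0.121, 0.0828]
orientation: [0.628, 0.778, -0.001, -0.0]
ft_force: [-4.6, -2.8, 7.6]
finger_gap: 0.28
finger_force: 39.6
```

```bash
python3 -m inch '[-0.01,0.05,0,0,0,0,-0.02,0.1,0,0,0,0,-0.02,0.1,0,0,0,0]' && python3 - <<'E'
from h import *
c=get_calibration('wrist');np.save('w6.npy',c);f=grab_frame('wrist')
p=proj((.545,.225,.07),c)[0];print(p)
cv2.imwrite('pics/w6.png',f[:,:,::-1])
E
```

```text
time_s: 12.75
tcp_pos: [0.5684, 0.1219, 0.0828]
orientation: [0.628, 0.778, -0.001, -0.0]
ft_force: [-5.2, -2.5, 6.9]
finger_gap: 0.276
finger_force: 39.6
[316.12841206  30.24233685]
```

View pics/w6.png

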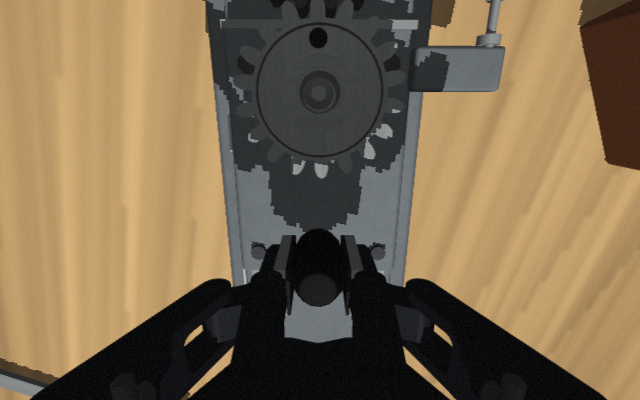

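Wrist view: the hole at (318,37) still points straight at the master from the axis at (318,92), and the teeth are engaging at the top edge. I'm pushing on until it resists.

```bash
python3 -m inch '[-0.01,0.05,0,0,0,0,-0.02,0.1,0,0,0,0,-0.02,0.1,0,0,0,0]' ; python3 -m inch '[-0.01,0.05,0,0,0,0,-0.02,0.1,0,0,0,0,-0.02,0.1,0,0,0,0]'
```

```text
time_s: 13.1
tcp_pos: [0.5682, 0.1229, 0.0828]
orientation: [0.628, 0.778, -0.001, -0.0]
ft_force: [-4.9, -3.3, 7.7]
finger_gap: 0.275
finger_force: 39.6
time_s: 13.4
tcp_pos: [0.568, 0.1237, 0.0828]
orientation: [0.628, 0.778, -0.001, 0.0]
ft_force: [-5.4, -4.0, 7.2]
finger_gap: 0.275
finger_force: 39.6
```

```bash
python3 -m inch '[-0.01,0.05,0,0,0,0,-0.02,0.1,0,0,0,0,-0.02,0.1,0,0,0,0]' ; python3 -m inch '[-0.01,0.05,0,0,0,0,-0.02,0.1,0,0,0,0,-0.02,0.1,0,0,0,0]'
```

```text
time_s: 13.7
tcp_pos: [0.5678, 0.1247, 0.0828]
orientation: [0.628, 0.778, -0.001, 0.0]
ft_force: [-5.4, -5.0, 5.6]
finger_gap: 0.278
finger_force: 39.6
time_s: 14.0
tcp_pos: [0.5677, 0.1252, 0.0828]
orientation: [0.628, 0.778, -0.001, 0.0]
ft_force: [-5.2, -7.5, 7.3]
finger_gap: 0.276
finger_force: 39.6
```

```bash
python3 -m inch '[-0.01,0.05,0,0,0,0,-0.02,0.1,0,0,0,0,-0.02,0.1,0,0,0,0]'; python3 - <<'E'
from h import *
c=get_calibration('wrist');np.save('w7.npy',c);cv2.imwrite('pics/w7.png',grab_frame('wrist')[:,:,::-1])
E
```

```text
time_s: 14.3
tcp_pos: [0.5676, 0.1256, 0.0828]
orientation: [0.628, 0.778, -0.002, 0.001]
ft_force: [-4.7, -11.2, 6.1]
finger_gap: 0.275
finger_force: 39.6
```

```bash
python3 -m inch '[0,0,0,0,0,0,0,0,0,0,0,0,0,0,0,0,0,0,0,0,0,0,0,0]' -1 && python3 -m inch '[0,0,3,0,0,0,0,0,7,0,0,0,0,0,11,0,0,0,-0.6,3,15,0,0,0,-1.3,6,17,0,0,0,-1.3,6,17,0,0,0,-1.3,6,17,0,0,0,-1.3,6,17,0,0,0]' && python3 - <<'E'
from h import *
c=get_calibration('wrist');np.save('w8.npy',c);f=grab_frame('wrist');cv2.imwrite('pics/w8.png',f[:,:,::-1])
a=cv2.resize(cv2.imread('pics/w8.png')[0:285,180:460],None,fx=2.1,fy=2.1,interpolation=2);cv2.imwrite('pics/c8.png',a)
E
```

```text
time_s: 14.75
tcp_pos: [0.5678, 0.1276, 0.0823]
orientation: [0.628, 0.778, 0.0, -0.0]
ft_force: [-0.3, -0.3, 0.7]
finger_gap: 0.934
finger_force: 0.0
time_s: 15.55
tcp_pos: [0.5546, 0.1867, 0.251]
orientation: [0.629, 0.778, -0.001, -0.001]
ft_force: [-0.2, -0.0, 0.4]
finger_gap: 0.996
finger_force: 0.0
```

View pics/c8.png

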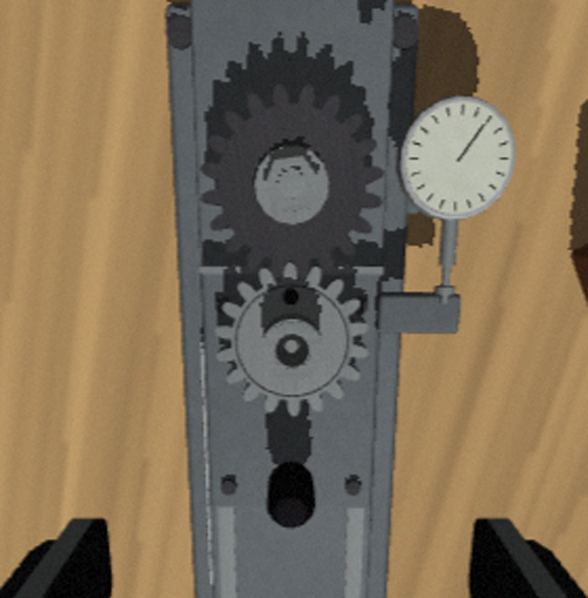

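Crop: gear on the post at (292,349) with the hole at (291,297) facing the master nut at (292,183). The marked tooth at (290,272) sits in a gap of the master.

```bash
python3 - <<'E'
from h import *
c=np.load('w8.npy',allow_pickle=True).item()
P=lambda u,v,z:ray((180+u/2.1,v/2.1),c,z)[0]
d=lambda a:np.degrees(np.arctan2(a[1],a[0]))
post=P(292,349,.086);hole=P(291,297,.070)
# gear rim centre from tips / master centre from tips
gt=np.array([P(*t,.070)[:2] for t in((368,341),(217,346),(293,415),(238,403),(346,400))])
mt=np.array([P(*t,.071)[:2] for t in((202,172),(383,168),(281,84),(307,86),(217,222),(375,220))])
def fit(q):
    s=np.linalg.lstsq(np.c_[2*q,np.ones(len(q))],(q**2).sum(1),rcond=None)[0];return s[:2],np.sqrt(s[2]+s[:2]@s[:2])
g,rg=fit(gt);m,rm=fit(mt);print('post',post,'gear',g,rg,'master',m,rm,'dist',np.hypot(*(m-g)),np.hypot(*(m-post[:2])),'dir',d(m-g),'hole',d(hole[:2]-g),d(hole-post))
nut=P(292,180,.084);print('nut',nut,np.hypot(*(nut-post)[:2]))
E
```

```text
post [0.55186054 0.20154484 0.086     ] gear [0.55228355 0.19910954] 0.03880761468577458 master [0.53666844 0.27652108] 0.0420328989505959 dist 0.07897074626938223 0.07649991376312326 dir 101.4044142774877 hole 102.95223443502455 103.2848837383855
nut [0.53569604 0.27673626 0.084     ] 0.0769093061015847
```

Measured post-to-master distance is about 76.7 mm, which is marginal for full mesh. I'll regrip the handle and press more firmly.

```bash
python3 -m inch '[0.6,-3,-1,0,0,0,1.3,-6.2,-3,0,0,0,1.3,-6.2,-8,0,0,0,1.3,-6.2,-12,0,0,0,1.3,-6.2,-15.5,0,0,0,1.3,-6.2,-17,0,0,0,1.3,-6.2,-17,0,0,0,1.3,-6.2,-17,0,0,0]' -1 && python3 -m inch '[0,0,0,0,0,0,0,0,0,0,0,0,0,0,0,0,0,0,0,0,0,0,0,0,0,0,0,0,0,0,0,0,0,0,0,0,0,0,0,0,0,0]' 1 60; python3 -m inch '[-0.02,0.1,0,0,0,0,-0.04,0.2,0,0,0,0,-0.04,0.2,0,0,0,0]'; python3 -m inch '[-0.02,0.1,0,0,0,0,-0.02,0.1,0,0,0,0]'
```

```text
time_s: 16.4
tcp_pos: [0.568, 0.1249, 0.0826]
orientation: [0.629, 0.778, -0.0, 0.0]
ft_force: [0.8, -0.5, -0.3]
finger_gap: 1.002
finger_force: 0.0
time_s: 17.1
tcp_pos: [0.5676, 0.1253, 0.0829]
orientation: [0.628, 0.778, -0.0, 0.0]
ft_force: [-3.3, -0.1, 6.7]
finger_gap: 0.273
finger_force: 59.0
time_s: 17.4
tcp_pos: [0.5676, 0.1257, 0.0829]
orientation: [0.628, 0.778, -0.001, 0.001]
ft_force: [-2.4, -10.7, 5.5]
finger_gap: 0.267
finger_force: 59.0
time_s: 17.6
tcp_pos: [0.5675, 0.126, 0.0829]
orientation: [0.628, 0.778, -0.002, 0.001]
ft_force: [-1.8, -15.1, 5.1]
finger_gap: 0.268
finger_force: 59.0
```

```bash
python3 -m inch '[-0.02,0.1,0,0,0,0,-0.04,0.2,0,0,0,0,-0.04,0.2,0,0,0,0]'; python3 - <<'E'
from h import *
cv2.imwrite('pics/w9.png',grab_frame('wrist')[:,:,::-1])
f=grab_frame('side');c=get_calibration('side')
E
python3 -m inch '[0.02,-0.1,0,0,0,0,0.05,-0.3,0,0,0,0,0.05,-0.3,0,0,0,0]'
```

```text
time_s: 17.9
tcp_pos: [0.5674, 0.1265, 0.0829]
orientation: [0.628, 0.778, -0.002, 0.002]
ft_force: [-1.0, -21.8, 4.3]
finger_gap: 0.276
finger_force: 59.0
time_s: 18.3
tcp_pos: [0.5675, 0.1258, 0.0829]
orientation: [0.629, 0.778, -0.001, 0.001]
ft_force: [-1.9, -8.9, 5.5]
finger_gap: 0.274
finger_force: 59.0
```

```bash
python3 -m inch '[0,0,0,0,0,0,0,0,0,0,0,0,0,0,0,0,0,0,0,0,0,0,0,0]' -1 && python3 -m inch '[0,0,3,0,0,0,0,0,7,0,0,0,0,0,11,0,0,0,-0.6,3,13,0,0,0,-1,5,14,0,0,0,-1,5,14,0,0,0,-1,5,14,0,0,0,-1,5,14,0,0,0]' && python3 - <<'E'
from h import *
c=get_calibration('wrist');np.save('w10.npy',c);f=grab_frame('wrist');cv2.imwrite('pics/w10.png',f[:,:,::-1])
p=proj([(.552,.2,.07),(.536,.276,.07)],c);print(p)
x,y=p.mean(0).astype(int);y0=max(y-70,0)
cv2.imwrite('pics/c10.png',cv2.resize(cv2.imread('pics/w10.png')[y0:y0+145,x-95:x+95],None,fx=4,fy=4,interpolation=2));print(x-95,y0)
E
```

```text
time_s: 18.7
tcp_pos: [0.5672, 0.1276, 0.0823]
orientation: [0.628, 0.778, 0.0, -0.0]
ft_force: [0.6, -1.1, -0.8]
finger_gap: 0.932
finger_force: 0.0
time_s: 19.5
tcp_pos: [0.5572, 0.1767, 0.2214]
orientation: [0.629, 0.778, -0.001, -0.0]
ft_force: [0.1, -0.7, -0.2]
finger_gap: 0.996
finger_force: 0.0
[[318.35849857 160.03003224]
 [318.66930584  73.11643525]]
223 46
```

View pics/c10.png

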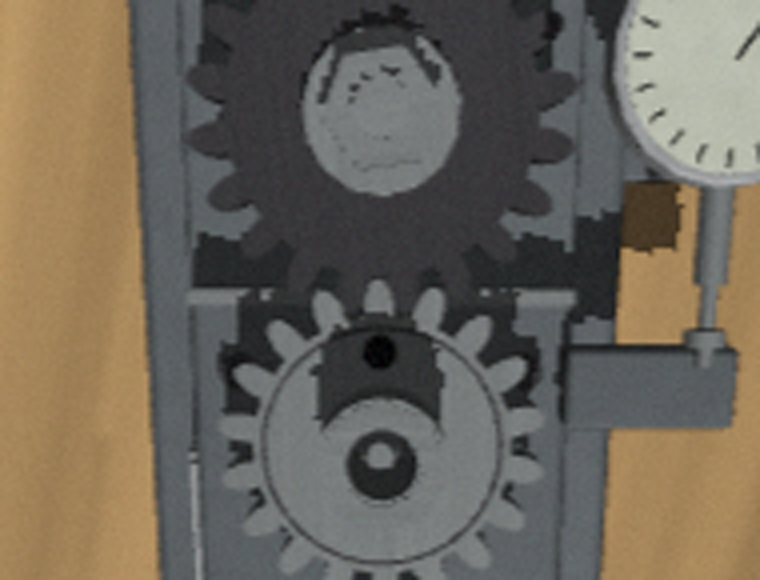

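The marked tooth at crop (378,282) sits deep in a master gap, with the hole at (379,352) in line. One more distance check.

```bash
python3 - <<'E'
from h import *
c=np.load('w10.npy',allow_pickle=True).item()
P=lambda u,v,z:ray((223+u/4,46+v/4),c,z)[0]
n=lambda a:np.hypot(*a[:2])
d=lambda a:np.degrees(np.arctan2(a[1],a[0]))
L=[P(188,83,.071),P(188,138,.071)];R=[P(575,85,.071),P(572,145,.071)]
m=(sum(L)+sum(R))/4
hole=P(379,352,.070);S=[P(221,425,.07),P(541,418,.07),P(224,474,.07),P(533,467,.07)]
g=sum(S)/4;bore=P(382,464,.092);post=P(382,458,.086);tip=P(378,280,.070)
print('mast',m,[n(a-m) for a in L+R]);print('gear',g,[n(a-g) for a in S],'hole r',n(hole-g),n(hole-bore))
print('bore',bore,'post',post,'dist g',n(m-g),'bore',n(m-bore),'post',n(m-post),'tip',n(tip-m),n(tip-hole),'dirs',d(m-g),d(hole-g),d(hole-bore))
print('hole-master',n(m-hole),'expected 52.5')
E
```

```text
mast [0.53580908 0.2749264  0.071     ] [np.float64(0.0426959855953646), np.float64(0.04311036473460941), np.float64(0.04293809556782152), np.float64(0.04301112111211094)]
gear [0.55105898 0.2022698  0.07      ] [np.float64(0.03822125286578219), np.float64(0.03907108568237821), np.float64(0.03823669711990821), np.float64(0.037374424547976556)] hole r 0.022245291901546678 0.022381950735508513
bore [0.55162958 0.20226256 0.092     ] post [0.55158768 0.20248947 0.086     ] dist g 0.07423976098728506 bore 0.07436614165391622 post 0.07413550795559078 tip 0.03567636956122167 0.016325314570231293 dirs 101.85374948547978 102.41651408234569 103.83919437871386
hole-master 0.0519960011815042 expected 52.5
```

```bash
python3 -c "
from plant import *
print(close_job())"
```

```text
the job is handed in; nothing more can be done
None
```

The 18-tooth gear is on the carriage post, hub up, with its reference hole facing the master to within about 2°. The carriage is pushed in to full mesh (axes about 75 mm apart by camera, firm stop at 22 N), the gripper is clear of everything, and the job is handed in at about 20 s on the robot's clock.

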